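# Draw the spent filter cartridge out of the purge-air filter and blow out its bore

### The job

The purge-air filter is open for a cartridge change. Take the hook puller from the rack, hook the wire bail of the spent cartridge deep in the bore, draw the cartridge out, and lower it on the hook into the white card box so that it is left standing upright there. Then hold the black blow-out button of the filter fully down for two seconds and let it go to clear the empty bore; finish with the puller hung back in its slot of the rack, and do not disturb the loose things standing round the filter.

Things in the scene. Friction and masses are not known exactly. Their poses are not given: they have to be found in the camera images.
- filter_unit: purge-air filter, fixed to the bench: base plate 84 x 168 x 10 mm with an open upright aluminium housing (64 mm wide, top at 120 mm) and a grey valve block beside it (42 x 44 mm, top at 78 mm, small dial on its front, button on top). Origin: centre of the plate's underside; x to the unit's back, y along the plate towards the housing, z up. Bore axis at y = +32 mm, button at y = -50 mm.
- bore_mouth (a point): centre of the bore's open mouth, at the top of the housing, 120 mm above the bench. The bore is 48 mm wide and straight; its floor lies 106 mm below this point. The shade of the desk lamp behind the filter comes forward to x = 0.67 m of the robot's frame, from 0.23 m above the bench upward. Axes as the filter unit's.
- cartridge: spent filter cartridge, loose, about 0.13 kg: pleated cylinder of diameter 44 mm and height 38 mm with dark end caps, standing on the floor of the bore; on its top a rigid arch of 3.5 mm wire (the bail, which does not fold) that spans 26 mm along y. Origin: centre of its underside; z up along it.
- bail (a point): top of the bail: point on the wire's axis at the middle of the arch, 60 mm above the cartridge's underside, 46 mm below the bore's mouth at the start. The wire runs along y here, nearly level within 7 mm of the middle; between it and the cartridge's top about 20 mm are clear for a hook to pass under it along x, from either side. Axes as the cartridge's.
- puller: hook puller, loose, 0.09 kg, 155 mm long, hanging in the rack: black flat-sided handle, square shoulder 30 x 30 x 5 mm under it, 4 mm steel shank, J hook at the foot. Origin: on the shank's axis at the underside of the hook; z up along the shank, x from the shank towards the hook's tip (y is across the hook). The shoulder's underside is at z = 94 mm.
- puller_grip (a point): centre of the puller's handle, where it is grasped, 128 mm above the puller's origin: the handle is 18 mm thick (x) by 24 mm (y), from 29 mm below this point to 27 mm above it. The shoulder's underside is 34 mm below this point. Axes as the puller's.
- puller_hook (a point): seat of the J hook: where a 3.5 mm wire's axis lies when it hangs in the hook; 122 mm below the grip point and 5.5 mm to +x of the shank's axis. From here the hook (4 mm rod) reaches 7.5 mm to -x (back of the shank), 7 mm to +x (outside of the tip) and 6 mm down; the tip's top stands 5 mm up, and the wire enters over it, moving to -x. Axes as the puller's.
- rack: tool rack, fixed to the bench: dark base 70 x 150 x 10 mm, two posts and a grey top plate 8 mm thick, its top at 120 mm, with two 14 mm wide slots open to the front (-x). The puller hangs in the slot at y = -38 mm; a driver with a round grey handle, fixed, its top at 158 mm, stands in the one at y = +38 mm. Origin: centre of the base's underside; x to the back, z up.
- slot (a point): where the puller hangs: place of the middle of its shoulder's underside, on the top plate, on the middle line of the slot, which runs from 30 mm in front of this point (open) to 20 mm behind it. The puller hangs with its x along the rack's x, the shoulder on both sides of the slot, the shank below the plate. Axes as the rack's.
- scrap_box: open white card box, loose, 0.35 kg, 85 (x) x 130 (y) x 52 mm high, walls and floor 2 mm. Origin: centre of its underside; z up. With the cartridge standing in it the bail's top is 62 mm above the bench.
- blowout (a joint): travel of the blow-out button in m: 0 up, 0.006 fully down; it springs back when let go. Pressing starts at about 1.5 N and full travel takes 5 N.
- blowout_top (a point): centre of the top face of the blow-out button (black, diameter 26 mm) in its dark collar on the valve block, 100 mm above the bench when up; it goes straight down.
- screw_cap: bystander: the filter's dark knurled screw cap with a brass middle, 75 mm wide, 23 mm high, lying loose behind the filter; origin at the centre of its underside.
- tape_roll: bystander: small roll of paper tape, 42 mm wide, 18 mm high, loose in front of the filter; origin at the centre of its underside.
- brown_bottle: bystander: brown dropper bottle, 35 mm wide, 99 mm high, standing loose behind the filter; origin at the centre of its underside.
- white_post: bystander: small white post holder, 22 x 29 x 45 mm, standing loose in front of the valve block; origin at the centre of its underside.

How it is judged:
By the outcome, as a careful person would: the job done as asked, in the order asked, and still so for the second after the job is handed in, with the robot touching nothing.
It also fails if it takes over 72 s, if anything falls off the work surface, if the arm or the gripper's body presses on something with over 40 N, if the wrist force passes 120 N, or if a joint passes its speed limit or range.

### The arm

A 6-joint arm with a two-finger parallel gripper is mounted at the origin on a cart in front of the work surface, level with it; the furniture and walls round the work are solid. World frame = base frame: x ahead of the robot, y to its left, z up, the work surface at z = 0. Lengths are in m, angles in rad, forces in N, time in s.
With the tool pointing down it reaches from about 0.35 to 1 m from the base axis. Payload 7.1 kg.
Tool frame: the origin (TCP) lies between the finger pads; the fingertips stand 19 mm ahead of it and the grasp point (between the pads) is the TCP (tcp_to_tips is the distance from the TCP to the fingertips, in m); z points along the fingers, x is the direction in which the jaws open and shut, and the axes are right-handed (so a half turn about z gives the same grasp; the last joint's range is limited). The gripper opens to 85 mm and grips with 20 to 120 N. Pads are 22 mm wide; open, the fingers measure 114 mm over their backs; the gripper's body (76 mm by 85 mm) begins 54 mm behind the grasp point. The pads swing forward as they close: fully open they stand 13 mm farther back than shut.
Start: joints at [-1.203, 0.423, 1.63, -0, 1.089, -0.019], TCP at [0.236, -0.579, 0.25] pointing down, gripper open.
Joint ranges: [-3, 3], [-0.9, 2.11], [0.09, 2.58], [-1.31, 4.45], [0.11, 2.69], [-2.54, 2.54]. Speed limits (rad/s): [2.39, 2.39, 3.01, 3.14, 3.14, 3.14].

### API

Orientations are given as [roll, pitch, yaw] about the fixed x, y, z axes, in that order (R = Rz(yaw) Ry(pitch) Rx(roll)).
In Python, from bench import * gives the robot as it stands.
- The arm moves only by the shell command python3 -m pendant 'ROWS'. ROWS is text: rows parted by semicolons, each of 5 numbers parted by spaces: the gripper command: -1 is shut, 1 is fully open, values between are in proportion, then the shift along the world's x, y, z as a fraction of full scale, then the turn about the world's z as a fraction of full scale. A call has exactly 8 rows; each row shifts and turns the commanded pose from where the row before left it; what a row does not reach is not made up. Full scale, the value 1, is 600 mm for a shift and 180 degrees for a turn. A row lasts 1/10 s, in which the tool goes at most 50 mm and 8.59 degrees, less where a joint would pass 70% of its speed; a pose out of reach is approached as far as the arm can. A call with a number of a shift or a turn outside -1 to 1 is refused whole. A call with a gripper value outside its range is refused whole. The fingers move at their own pace and stop on an object; the grip force is fixed at half the most. Time passes only in rows, so rows that do not move let the fingers close, or fill a call up. It gives the time, the measured TCP pose, the force and the opening at its end, in the units of the state.
- get_state(): the state, without advancing time (a new reading comes with each control period).
- capture(name): name is "scene" or "top" or "wrist"; returns (picture, depth): 480x640x3 uint8, red, green, blue; 480x640 float32, m along the optical axis (not along the pixel's ray), 0 where there is no reading.
- camera_params(name): a dict with "K" (3x3 intrinsics, pixels), "R" (3x3) and "t" (3): a world point X has camera coordinates R X + t. Camera axes: x right, y down, z forward; pixel columns grow to the right and rows downward; lengths in m; the calibration is good to about 2 mm. A picture is of the moment at which its call begins: read the wrist's pose just before it. camera_params takes no time and is no camera call; for the wrist camera it gives the pose at the moment of the call.
- close_job(): hands the job in, once; it reports no verdict.
The state is a dict: "t": time; "q": joint angles; "joint_velocities": joint speeds; "joint_efforts": joint torques, N m; "ee_pos": TCP position; "orientation": TCP orientation; "ft_force": force on the tool from outside, world axes, zero at the start; "moment": the same for the moment, N m; "grip_width": opening from 0.0 (shut) to 1.0 (fully open).
Only numpy, scipy, OpenCV 4.12 (cv2) and the standard library are available. Lean on these libraries where they do the work, as an engineer would, in place of code of your own. Each camera call takes 0.05 s, during which the arm holds its last target.

## Working session

There is one attempt and no reset: what is moved stays moved. The work goes in short steps, Python scripts to look and compute and a shell command to move; the robot and the scene stay as the last step left them, time stands still between calls to the robot, and variables do not carry over. Pictures are saved under pics/ and viewed, and the job is handed in when it is done.

```bash
mkdir -p pics; ls; python3 - <<'E'
from bench import *
import cv2,numpy as np
print(get_state())
for n in ["scene","top"]:
    p,d=capture(n); cv2.imwrite(f"pics/{n}0.png",p[:,:,::-1]); np.save(f"{n}0.npy",d)
    c=camera_params(n); print(n,c)
E
```

```text
pics
{'t': 0.0, 'q': array([-1.20300219e+00,  4.23862691e-01,  1.63070843e+00, -3.01969427e-05,
        1.08859590e+00, -1.89977340e-02]), 'joint_velocities': array([-0.00041309, -0.0013025 ,  0.001264  , -0.00117513,  0.00086169,
       -0.00024339]), 'joint_efforts': array([-3.32264917e-04, -5.57377982e+01, -2.81749499e+01, -1.16967167e-04,
        7.34064903e-03, -8.68584436e-06]), 'ee_pos': array([ 0.23559026, -0.57832727,  0.24952479]), 'orientation': array([-3.14158947e+00,  1.57458886e-03, -1.18399043e+00]), 'ft_force': array([-0.30938456, -0.33348612,  0.00665526]), 'moment': array([-0.02273922,  0.00217969, -0.05042038]), 'grip_width': 0.9964644475752009}
scene {'K': array([[461.19767865,   0.        , 329.78648646],
       [  0.        , 461.19767865, 242.1996731 ],
       [  0.        ,   0.        ,   1.        ]]), 'R': array([[-0.86488937, -0.50149785,  0.02159364],
       [-0.27756019,  0.4419543 , -0.85301626],
       [ 0.41824242, -0.74375823, -0.52143741]]), 't': array([0.42356793, 0.25635231, 0.73326839])}
top {'K': array([[457.47906606,   0.        , 313.607012  ],
       [  0.        , 457.47906606, 242.54534717],
       [  0.        ,   0.        ,   1.        ]]), 'R': array([[-1.18114092e-03, -9.99958676e-01,  9.01397184e-03],
       [-9.85868248e-01, -3.45605080e-04, -1.67522170e-01],
       [ 1.67518363e-01, -9.08445592e-03, -9.85827100e-01]]), 't': array([-0.01051677,  0.52604724,  0.89217029])}
```

View pics/scene0.png

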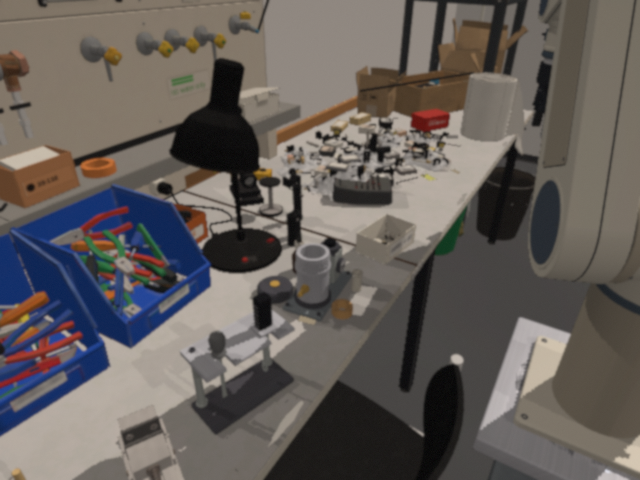

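View pics/top0.png

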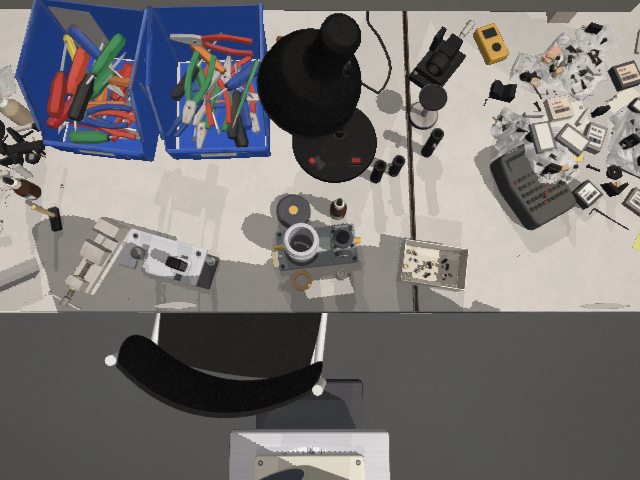

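```bash
cat > h.py <<'E'
import numpy as np,cv2
from bench import *
def deproj(c,u,v,z=None,d=None):
    K,R,t=c["K"],c["R"],c["t"]; r=np.linalg.inv(K)@np.array([u,v,1.])
    C=-R.T@t; w=R.T@r
    if d is not None: return C+w*d
    return C+w*(z-C[2])/w[2]
def proj(c,X):
    x=c["R"]@np.asarray(X,float)+c["t"]; p=c["K"]@x; return p[:2]/p[2]
def crop(img,u0,v0,u1,v1,f,name):
    o=cv2.resize(img[v0:v1,u0:u1],None,fx=f,fy=f,interpolation=cv2.INTER_CUBIC)
    cv2.imwrite(name,o)
E
python3 - <<'E'
from h import *
i=cv2.imread("pics/top0.png")
crop(i,255,180,375,300,5,"pics/t_f.png")
crop(i,110,210,230,300,6,"pics/t_r.png")
crop(i,385,225,485,300,6,"pics/t_b.png")
E
```

```text
(no output)
```

View pics/t_f.png

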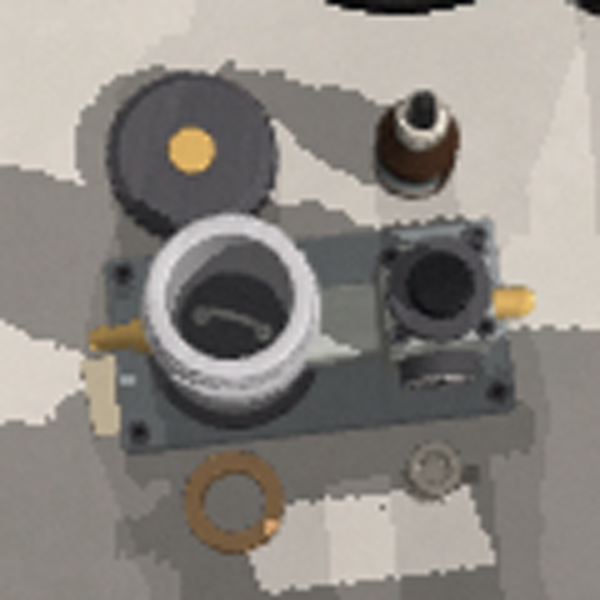

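View pics/t_r.png

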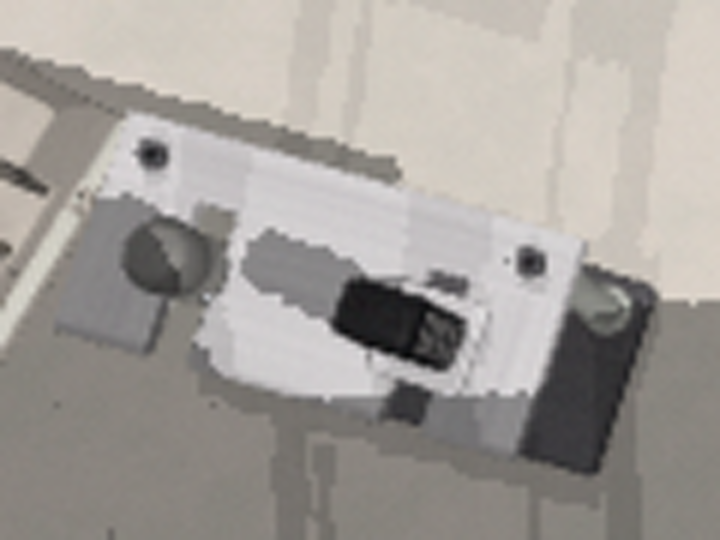

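View pics/t_b.png

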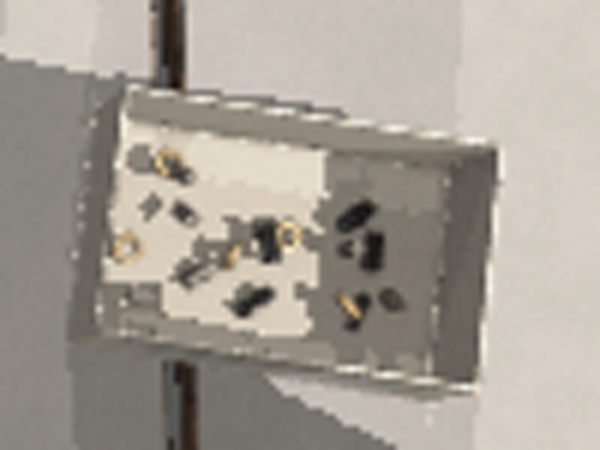

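```bash
cat > m.py <<'E'
from h import *
from scipy.optimize import least_squares
c=camera_params("top"); d=np.load("top0.npy")
def fit(model,px,x0):
    model=np.array(model);px=np.array(px)
    def f(p):
        X=model[:,:2]@np.array([[np.cos(p[2]),np.sin(p[2])],[-np.sin(p[2]),np.cos(p[2])]])+p[:2]
        return (np.array([proj(c,[*a,z]) for a,z in zip(X,model[:,2])])-px).ravel()
    r=least_squares(f,x0); print(np.round(r.x,4),"yawdeg",round(np.degrees(r.x[2]),2),"res",np.round(r.fun,1)); return r.x
P=lambda a,s,o:[(u/s+o[0]-0.5+0.5/s,v/s+o[1]-0.5+0.5/s) for u,v in a]
# filter: corners order back-left(+x,+y), back-right(+x,-y), front-right, front-left
print("filter");f=fit([(.042,.084,.01),(.042,-.084,.01),(-.042,-.084,.01),(-.042,.084,.01),(0,.032,.12),(0,-.050,.1)],P([(105,262),(495,218),(517,408),(125,455),(231,295),(441,285)],5,(255,180)),[.5,0,0])
print("rack");r=fit([(.035,.075,.12),(.035,-.075,.12),(-.035,-.075,.12)],P([(125,112),(585,240),(520,455)],6,(110,210)),[.5,.3,-.2])
print("box");b=fit([(.0425,.065,.052),(.0425,-.065,.052),(-.0425,-.065,.052)],P([(122,88),(498,148),(475,392)],6,(385,225)),[.5,-.3,-.2])
def tr(p,x,y): return p[:2]+np.array([np.cos(p[2])*x-np.sin(p[2])*y,np.sin(p[2])*x+np.cos(p[2])*y])
print("bore",tr(f,0,.032),"button",tr(f,0,-.05),"rack y-38",tr(r,0,-.038))
for n,(u,v) in dict(end1=(203,315),end2=(262,328),mid=(233,321)).items():
    uv=P([(u,v)],5,(255,180))[0]; print(n,deproj(c,*uv,z=.074), d[int(round(uv[1])),int(round(uv[0]))], deproj(c,*uv,d=d[int(round(uv[1])),int(round(uv[0]))]))
uv=P([(378,310)],6,(110,210))[0];print("handle top",deproj(c,*uv,z=.181))
for n,(u,v),s,o,z in [("cap",(192,150),5,(255,180),.023),("tape",(235,500),5,(255,180),.018),("post",(435,470),5,(255,180),.045),("bottle",(423,105),5,(255,180),.099)]:
    print(n,deproj(c,*P([(u,v)],s,o)[0],z=z))
E
python3 m.py
```

```text
filter
[ 0.5233 -0.0176  0.113 ] yawdeg 6.47 res [-0.3 -0.4 -0.2 -0.3  0.5  0.4 -0.3 -0.  -0.1  0.5  0.4 -0.4]
rack
[ 0.4863  0.2708 -0.2647] yawdeg -15.17 res [ 0.4  0.4  0.  -0.3 -0.5 -0. ]
box
[ 0.4798 -0.2535 -0.1556] yawdeg -8.91 res [-0.4 -0.1  0.4 -0.3  0.1  0.5]
bore [0.5196993  0.01419293] button [ 0.52894496 -0.06728417] rack y-38 [0.47632751 0.23409818]
end1 [0.52089451 0.02599943 0.074     ] 0.9221523 [0.5235586  0.02649502 0.05830941]
end2 [0.5156823  0.00261989 0.074     ] 0.91436553 [0.51710368 0.00266693 0.06533082]
mid [0.51848828 0.01410809 0.074     ] 0.9286906 [0.52223745 0.01451824 0.05156295]
handle top [0.46997232 0.23420066 0.181     ]
cap [0.60050902 0.03266679 0.023     ]
tape [0.45246589 0.01404784 0.018     ]
post [ 0.46221531 -0.06731225  0.045     ]
bottle [ 0.60008382 -0.06044134  0.099     ]
```

```bash
python3 -m pendant '1 .0275 .0618 .0083 .0183;1 .0275 .0618 .0083 .0183;1 .0275 .0618 .0083 .0183;1 .0275 .0618 .0083 .0183;1 .0275 .0618 .0083 .0183;1 .0275 .0618 .0083 .0183;1 .0275 .0618 .0083 .0183;1 .0275 .0618 .0083 .0183'
python3 -m pendant '1 .0275 .0618 .0083 .0183;1 .0275 .0618 .0083 .0183;1 .0275 .0618 .0083 .0183;1 .0275 .0618 .0083 .0183;1 .0275 .0618 .0083 .0183;1 .0275 .0618 .0083 .0183;1 .0275 .0618 .0083 .0183;1 .0 .0 .0 .0'
python3 - <<'E'
from h import *
s=get_state();c=camera_params("wrist");p,d=capture("wrist");cv2.imwrite("pics/w1.png",p[:,:,::-1]);np.save("w1.npy",d)
import pickle;pickle.dump(c,open("w1.pkl","wb"))
print(s["ee_pos"],s["orientation"],c)
E
```

```text
t: 0.9
ee_pos: [0.368, -0.2805, 0.2902]
orientation: [-3.142, 0.0, -0.722]
ft_force: [0.6, 0.4, 0.2]
grip_width: 0.997
t: 1.7
ee_pos: [0.4849, -0.0191, 0.3256]
orientation: [-3.14, -0.001, -0.316]
ft_force: [0.2, -0.8, 0.4]
grip_width: 0.998
[ 0.48494869 -0.01908259  0.32555882] [-3.14009974e+00 -1.33706325e-03 -3.15887948e-01] {'K': array([[401.63824224,   0.        , 324.901588  ],
       [  0.        , 401.63824224, 240.20428987],
       [  0.        ,   0.        ,   1.        ]]), 'R': array([[ 0.95032201, -0.31126129,  0.00211946],
       [-0.29719503, -0.90530951,  0.30346303],
       [-0.09253753, -0.28901749, -0.95284086]]), 't': array([-0.46716543,  0.0652312 ,  0.4905725 ])}
```

View pics/w1.png

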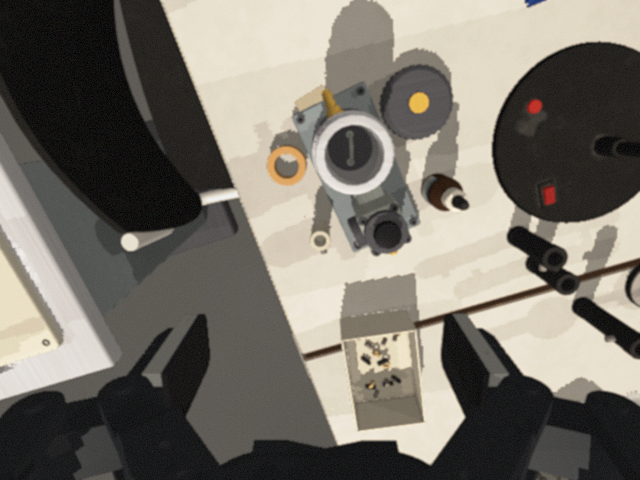

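```bash
python3 - <<'E'
from h import *
i=cv2.imread("pics/w1.png")
crop(i,300,90,420,270,5,"pics/w1c.png")
crop(i,310,100,400,200,6,"pics/w1d.png")
import pickle;c=pickle.load(open("w1.pkl","rb"));print(-c["R"].T@c["t"]-[ 0.48494869,-0.01908259,0.32555882])
E
```

```text
[0.02379166 0.07451053 0.12307358]
```

View pics/w1d.png

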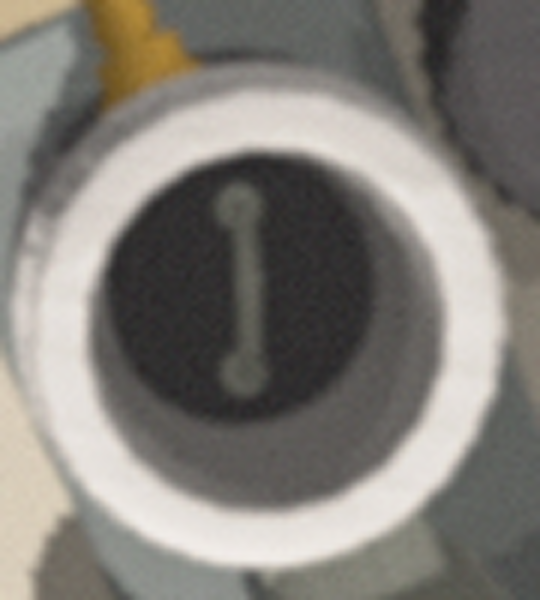

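```bash
python3 - <<'E'
from h import *
import pickle;c=pickle.load(open("w1.pkl","rb"))
P=lambda u,v:(u/6+310-.42,v/6+100-.42)
a=deproj(c,*P(237,205),z=.055);b=deproj(c,*P(245,372),z=.055)
print(a,b,(a+b)/2,np.linalg.norm(a-b),"yaw",np.degrees(np.arctan2(-(a-b)[0],(a-b)[1])))
print("mouth",deproj(c,*P(267,330),z=.12)); print("cap", deproj(c,*P(242,287),z=.052))
# known: button, tape
print("button",deproj(c,386,231,z=.1),"tape",deproj(c,287,166,z=.018))
a=deproj(c,*P(250,290),z=.074);print("bail mid",a)
E
```

```text
[0.52529317 0.02959776 0.055     ] [0.51885417 0.00425901 0.055     ] [0.52207367 0.01692839 0.055     ] 0.0261440755550693 yaw -14.258020859320196
mouth [0.52161591 0.01710853 0.12      ]
cap [0.52243084 0.01694181 0.052     ]
button [ 0.53012001 -0.05925542  0.1       ] tape [0.45441172 0.01600303 0.018     ]
bail mid [0.52269674 0.01827127 0.074     ]
```

```bash
python3 -m pendant '1 -.004 .0567 0 .0036;1 -.004 .0567 0 .0036;1 -.004 .0567 0 .0036;1 -.004 .0567 0 .0036;1 -.004 .0567 0 .0036;1 0 0 0 0;1 0 0 0 0;1 .0 .0 .0 .0'
python3 - <<'E'
from h import *
s=get_state();c=camera_params("wrist");p,d=capture("wrist");cv2.imwrite("pics/w2.png",p[:,:,::-1]);np.save("w2.npy",d)
import pickle;pickle.dump(c,open("w2.pkl","wb"))
print(s["ee_pos"],s["orientation"])
E
```

```text
t: 2.55
ee_pos: [0.4711, 0.1462, 0.3247]
orientation: [3.141, 0.0, -0.266]
ft_force: [-0.7, -0.0, -0.3]
grip_width: 1.002
[0.47113821 0.14618642 0.32472066] [ 3.14079689e+00  4.58212528e-04 -2.66484534e-01]
```

View pics/w2.png

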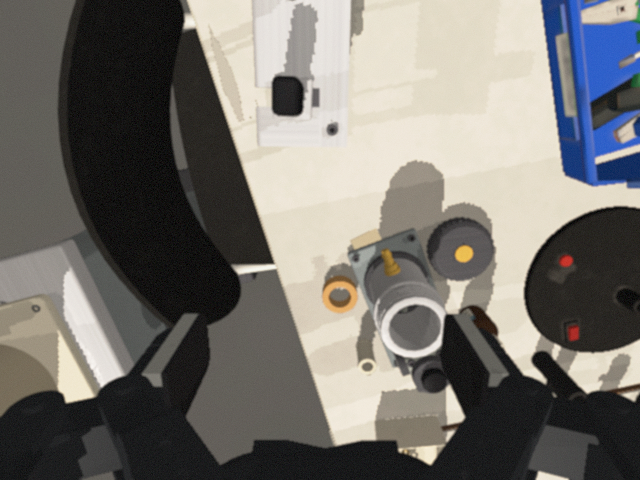

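```bash
python3 - <<'E'
from h import *
i=cv2.imread("pics/w2.png")
crop(i,240,50,370,160,6,"pics/w2c.png")
E
```

```text
(no output)
```

View pics/w2c.png

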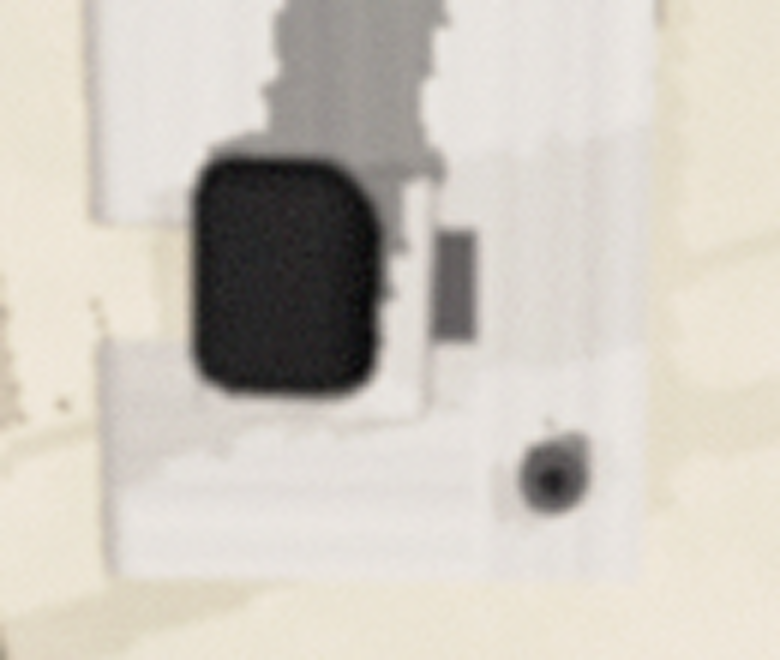

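```bash
python3 - <<'E'
from h import *
import pickle;c=pickle.load(open("w2.pkl","rb"))
P=lambda u,v:(u/6+240-.42,v/6+50-.42)
q=lambda u,v,z:np.round(deproj(c,*P(u,v),z=z),4)
print("handle",q(280,272,.181),q(195,275,.181),q(370,275,.181))
a=q(478,286,.12);b=q(97,281,.12);print("slot back",a,"mouth",b,"yaw",np.degrees(np.arctan2(*(a-b)[[1,0]])),np.linalg.norm(a-b))
e=(a-b)/np.linalg.norm(a-b);print("slotpt",b+e*.03,a-e*.02)
print("corners",q(640,578,.12),q(115,578,.12))
# top shoulder corners z=.125
print("shoulder right edge",q(428,180,.125),q(425,410,.125))
E
```

```text
handle [0.4709 0.2378 0.181 ] [0.4623 0.2398 0.181 ] [0.4799 0.235  0.181 ]
slot back [0.4902 0.233  0.12  ] mouth [0.4433 0.2465 0.12  ] yaw -16.05827795486801 0.04880430308896952
slotpt [0.47212943 0.23820155 0.12      ] [0.47098038 0.2385323  0.12      ]
corners [0.5011 0.1922 0.12  ] [0.4339 0.2106 0.12  ]
shoulder right edge [0.4875 0.2465 0.125 ] [0.4796 0.2202 0.125 ]
```

```bash
python3 -m pendant '1 0 .05 0 0;1 0 .05 0 0;1 0 .05 0 0;1 0 0 -.06 0;1 0 0 -.06 0;1 0 0 -.06 0;1 0 0 -.055 0;1 0 0 0 0'; python3 -m pendant '1 0 0 -.025 0;1 0 0 -.025 0;1 0 0 0 0;-1 0 0 0 0;-1 0 0 0 0;-1 0 0 0 0;-1 0 0 0 0;-1 0 0 0 0'
python3 -m pendant '-1 0 0 0 0;-1 0 0 0 0;-1 0 0 0 0;-1 0 0 0 0;-1 0 0 0 0;-1 0 0 0 0;-1 0 0 0 0;-1 0 0 0 0'
```

```text
t: 3.4
ee_pos: [0.4689, 0.2351, 0.1802]
orientation: [3.136, 0.006, -0.267]
ft_force: [0.2, -0.2, 1.3]
grip_width: 1.001
t: 4.2
ee_pos: [0.4715, 0.2377, 0.1546]
orientation: [-3.141, -0.001, -0.265]
ft_force: [-1.1, -0.1, 3.4]
grip_width: 0.203
t: 5.0
ee_pos: [0.4715, 0.2377, 0.1546]
orientation: [-3.141, -0.001, -0.265]
ft_force: [-1.3, -0.6, 6.2]
grip_width: 0.205
```

```bash
python3 -m pendant '-1 0 0 .005 0;-1 0 0 .01 0;-1 0 0 .03 0;-1 0 0 .04 0;-1 0 0 .05 0;-1 0 0 .05 0;-1 0 0 .05 0;-1 0 0 0 0'
python3 - <<'E'
from h import *
s=get_state();c=camera_params("wrist");p,d=capture("wrist");cv2.imwrite("pics/w3.png",p[:,:,::-1]);
p,d=capture("scene");crop(p[:,:,::-1],150,200,400,400,3,"pics/s3.png")
print(s["ee_pos"],s["orientation"])
E
```

```text
t: 5.8
ee_pos: [0.4732, 0.2384, 0.2995]
orientation: [-3.137, -0.006, -0.265]
ft_force: [0.8, -0.6, -0.8]
grip_width: 0.202
[0.47322344 0.23844965 0.29946007] [-3.13654185 -0.00583821 -0.26510766]
```

View pics/w3.png

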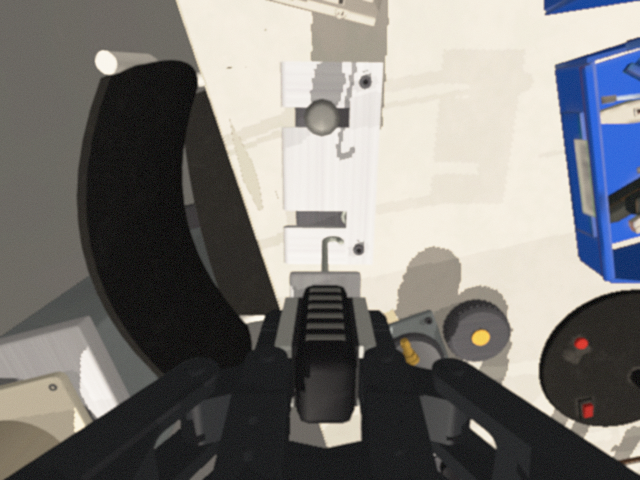

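View pics/s3.png

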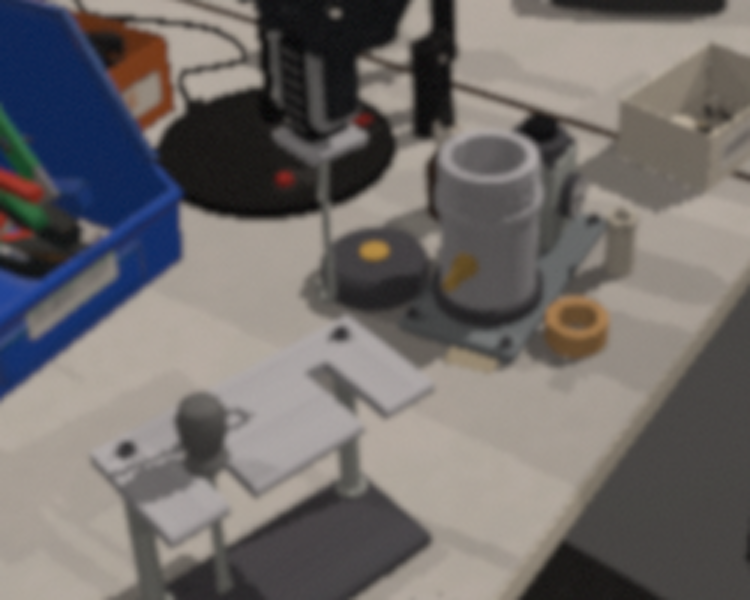

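```bash
cat >> h.py <<'E'
def hookpts(s,dz=-.0005):
    from scipy.spatial.transform import Rotation as Ro
    R=Ro.from_euler("xyz",s["orientation"]).as_matrix()
    p=s["ee_pos"]; ax=R[:,0]; up=-R[:,2]
    g=p+up*dz
    return dict(shankfoot=g-up*.120,seat=g-up*.122+ax*.0055,tip=g-up*.117+ax*.0105,should=g-up*.034)
E
python3 - <<'E'
from h import *
s=get_state();c=camera_params("wrist")
i=cv2.imread("pics/w3.png")
for k,v in hookpts(s).items():
    print(k,v,proj(c,v)); u=proj(c,v); cv2.circle(i,(int(round(u[0]*8)),int(round(u[1]*8))),6,(0,0,255),-1,shift=3)
crop(i,270,200,390,310,6,"pics/w3c.png")
E
```

```text
shankfoot [0.47137662 0.23756804 0.17498904] [325.17837909 240.94340546]
seat [0.4766867  0.23612844 0.17299389] [333.7452347  239.98015616]
tip [0.48150689 0.23481633 0.1779983 ] [341.85709452 242.38911481]
should [0.47128639 0.23752546 0.26098898] [325.47401874 301.84257293]
```

View pics/w3c.png

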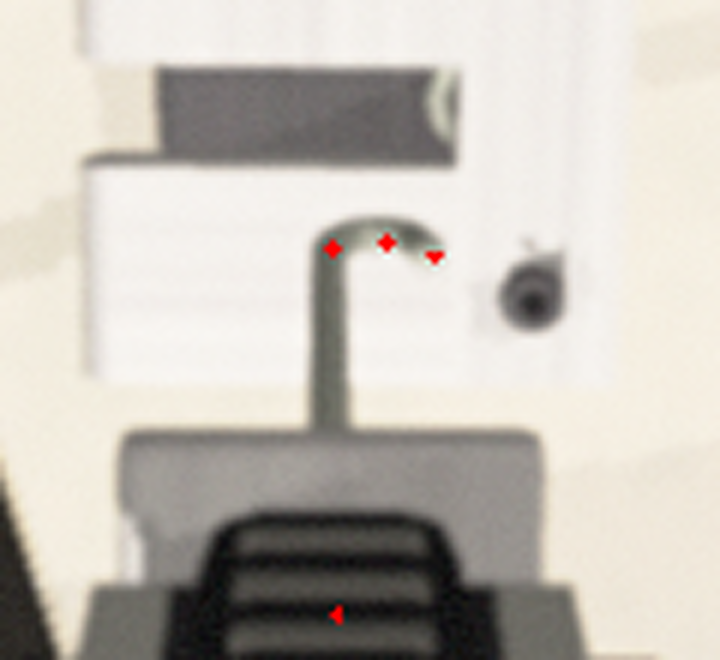

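```bash
python3 -m pendant '-1 .0084 -.0606 0 0;-1 .0084 -.0606 0 0;-1 .0084 -.0606 0 0;-1 .0084 -.0606 0 0;-1 .0084 -.0606 0 0;-1 .0084 -.0606 0 0;-1 0 0 -.0166 0;-1 0 0 -.0166 0'
python3 -m pendant '-1 0 0 0 0;-1 0 0 0 0;-1 0 0 0 0;-1 0 0 0 0;-1 0 0 0 0;-1 0 0 0 0;-1 0 0 0 0;-1 0 0 0 0'
cat > look.py <<'E'
import sys
from h import *
import pickle
n=sys.argv[1];box=list(map(int,sys.argv[2:6]));f=int(sys.argv[6])
s=get_state();c=camera_params("wrist");p,d=capture("wrist");i=p[:,:,::-1].copy();cv2.imwrite(f"pics/{n}.png",i)
pickle.dump((s,c),open(n+".pkl","wb"))
print(s["ee_pos"],s["orientation"])
for k,v in hookpts(s).items(): print(k,v,proj(c,v))
crop(i,*box,f,f"pics/{n}c.png")
E
python3 look.py w4 250 200 430 340 4
```

```text
t: 6.7
ee_pos: [0.5007, 0.0187, 0.2734]
orientation: [3.141, 0.002, -0.267]
ft_force: [0.8, 0.8, -1.8]
grip_width: 0.204
t: 7.5
ee_pos: [0.5015, 0.0193, 0.2752]
orientation: [-3.142, -0.0, -0.265]
ft_force: [0.4, -0.2, -0.6]
grip_width: 0.203
[0.50154872 0.01933207 0.27520148] [-3.14153809e+00 -1.93969356e-04 -2.65117621e-01]
shankfoot [0.501573   0.01933229 0.15470148] [325.21829053 240.94106708]
seat [0.50688124 0.01789117 0.15270255] [333.78538388 239.97820846]
tip [0.51170554 0.01658105 0.15770352] [341.89795276 242.38797813]
should [0.50155567 0.01933213 0.24070148] [325.52242346 301.84918401]
```

View pics/w4.png

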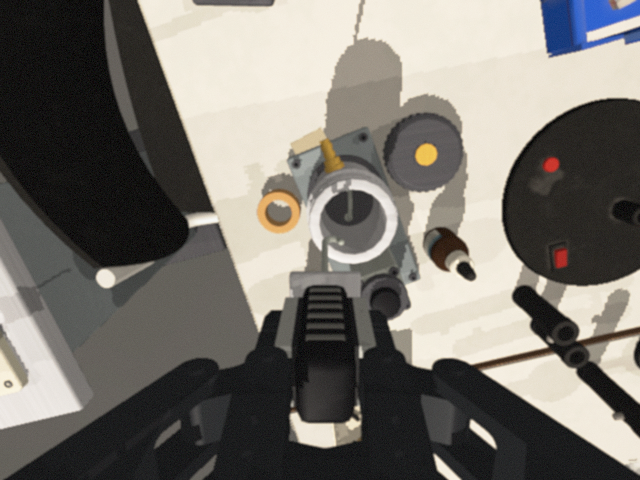

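View pics/w4c.png

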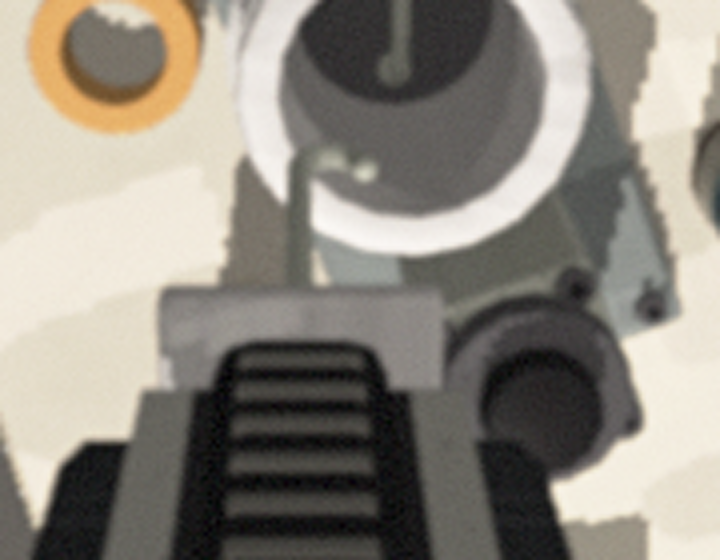

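```bash
python3 - <<'E'
from h import *
crop(cv2.imread("pics/w4.png"),295,160,415,280,6,"pics/w4d.png")
E
```

```text
(no output)
```

View pics/w4d.png

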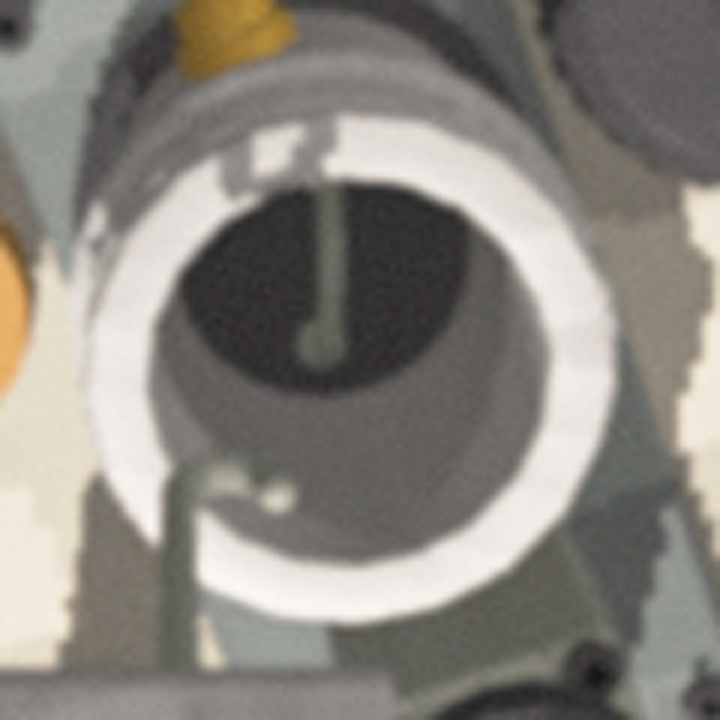

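```bash
python3 - <<'E'
from h import *
import pickle;s,c=pickle.load(open("w4.pkl","rb"))
P=lambda u,v:(u/6+295-.42,v/6+160-.42)
q=lambda u,v,z:deproj(c,*P(u,v),z=z)
print("mouth",q(351,372,.12)); f=q(322,345,.055);print("foot",f, "mid from foot", f+np.array([.25,.968,0])*.013)
print("wire at top",q(334,240,.074),q(335,200,.074),q(330,290,.073))
# plate/dark cap center: bottom at 392 
S=hookpts(s)["seat"];ax=np.array([np.cos(-.265),np.sin(-.265)]);ay=np.array([-ax[1],ax[0]])
for n,X in dict(mouth=q(351,372,.12),foot=f,w1=q(334,240,.074),w2=q(335,200,.074)).items():
    print(n,"rel seat x,y mm",1e3*ax@(X-S)[:2],1e3*ay@(X-S)[:2])
E
```

```text
mouth [0.52178722 0.01734759 0.12      ]
foot [0.51868113 0.00427586 0.055     ] mid from foot [0.52193113 0.01685986 0.055     ]
wire at top [0.52407158 0.02323448 0.074     ] [0.52555447 0.02857017 0.074     ] [0.52183123 0.01634444 0.073     ]
mouth rel seat x,y mm 14.528020348600185 3.379416718092834
foot rel seat x,y mm 14.953968239617925 -10.049531769429299
w1 rel seat x,y mm 15.19081277283657 9.659098159224136
w2 rel seat x,y mm 15.224469963283026 15.1969143349257
```

```bash
python3 -m pendant '-1 .0061 .0035 0 0;-1 0 0 0 0;-1 0 0 -.02 0;-1 0 0 -.025 0;-1 0 0 -.025 0;-1 0 0 -.025 0;-1 0 0 -.018 0;-1 0 0 0 0'; python3 look.py w5 270 170 420 300 5
```

```text
t: 8.35
ee_pos: [0.504, 0.0214, 0.2054]
orientation: [3.141, 0.003, -0.265]
ft_force: [0.3, 0.3, -0.6]
grip_width: 0.198
[0.50396084 0.02140071 0.20537552] [ 3.14057447  0.00346788 -0.26511218]
shankfoot [0.50352541 0.0213918  0.08487631] [325.21159171 240.93464021]
seat [0.508826   0.01995056 0.08285725] [333.77847211 239.971759  ]
tip [0.51366935 0.01864085 0.08783988] [341.89090856 242.38119694]
should [0.50383617 0.02139816 0.17087575] [325.51722273 301.83653872]
```

View pics/w5c.png

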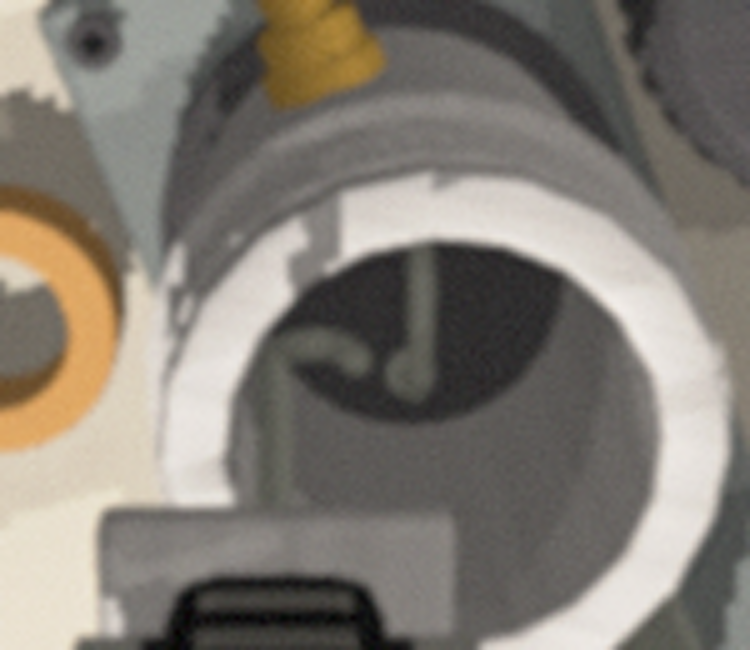

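```bash
python3 -m pendant '-1 0 0 -.012 0;-1 0 0 -.012 0;-1 0 0 -.01 0;-1 0 0 0 0;-1 0 0 0 0;-1 0 0 0 0;-1 0 0 0 0;-1 0 0 0 0'; python3 look.py w6 270 170 420 300 5
```

```text
t: 9.2
ee_pos: [0.5053, 0.0215, 0.1871]
orientation: [-3.141, -0.0, -0.265]
ft_force: [0.3, -0.4, -1.2]
grip_width: 0.203
[0.50531666 0.02147147 0.18712239] [-3.14148004e+00 -4.24107759e-04 -2.65008781e-01]
shankfoot [0.50536953 0.02147118 0.0666224 ] [325.16538516 240.89543843]
seat [0.51067841 0.02003063 0.06462473] [333.7322372  239.93217884]
tip [0.51550166 0.01872105 0.06962685] [341.84386106 242.33994705]
should [0.5053318  0.02147139 0.15262239] [325.45679826 301.7726308 ]
```

View pics/w6c.png

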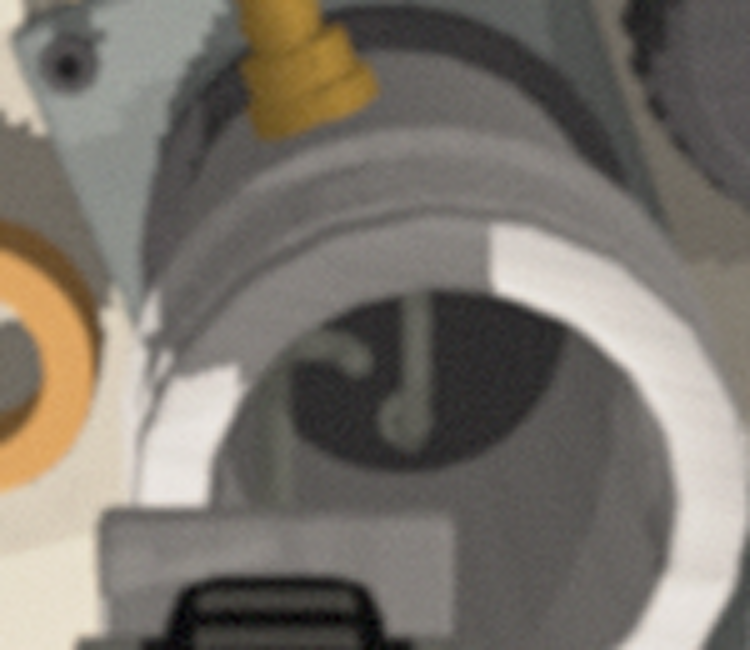

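```bash
python3 -m pendant '-1 .0062 -.0017 0 0;-1 .0062 -.0017 0 0;-1 .0062 -.0016 0 0;-1 0 0 0 0;-1 0 0 0 0;-1 0 0 .006 0;-1 0 0 0 0;-1 0 0 0 0'; python3 look.py w7 270 170 420 300 5
```

```text
t: 10.05
ee_pos: [0.5164, 0.0185, 0.1907]
orientation: [-3.141, -0.0, -0.265]
ft_force: [0.1, 0.0, -0.9]
grip_width: 0.202
[0.51639725 0.01847626 0.19071389] [-3.14148321e+00 -3.85907557e-04 -2.65014210e-01]
shankfoot [0.51644558 0.0184768  0.0702139 ] [325.23877572 240.91365769]
seat [0.52175437 0.01703624 0.06821603] [333.80572671 239.95070113]
tip [0.52657781 0.0157266  0.07321796] [341.91867779 242.35966149]
should [0.51641108 0.01847641 0.1562139 ] [325.55230607 301.80862509]
```

View pics/w7c.png

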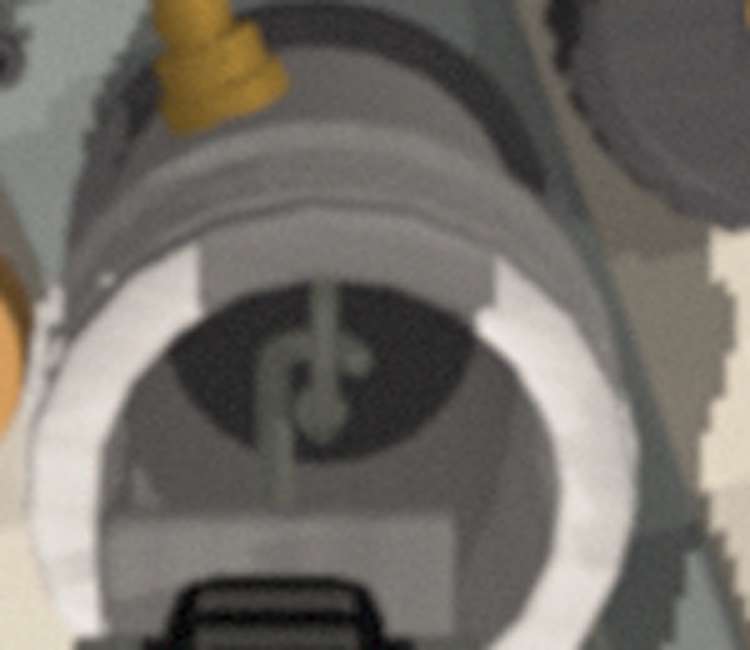

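```bash
python3 -m pendant '-1 0 0 .004 0;-1 0 0 .004 0;-1 0 0 .004 0;-1 0 0 .006 0;-1 0 0 .006 0;-1 0 0 .006 0;-1 0 0 0 0;-1 0 0 0 0'; python3 look.py w8 270 170 420 300 5
```

```text
t: 10.9
ee_pos: [0.5163, 0.0185, 0.2086]
orientation: [-3.142, -0.0, -0.265]
ft_force: [0.4, -0.3, -2.6]
grip_width: 0.203
[0.516347   0.01845291 0.20859189] [-3.14152033e+00 -1.66124600e-04 -2.65124745e-01]
shankfoot [0.51636861 0.01845607 0.08809189] [325.17697973 240.91109384]
seat [0.52167679 0.01701496 0.0860928 ] [333.74367532 239.94854603]
tip [0.5265012  0.01570468 0.09109363] [341.85541316 242.35771366]
should [0.51635319 0.01845381 0.17409189] [325.47350665 301.80112424]
```

View pics/w8c.png

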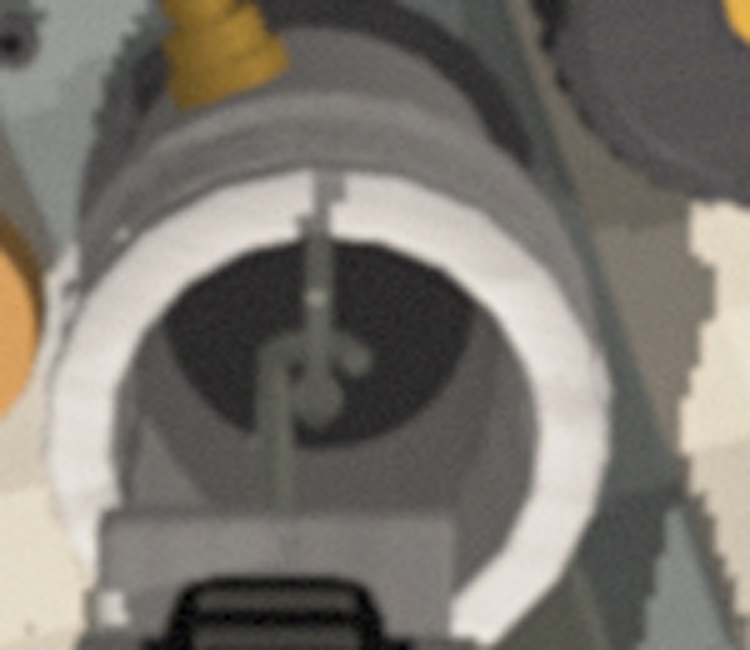

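```bash
python3 -m pendant '-1 0 0 .01 0;-1 0 0 .018 0;-1 0 0 .022 0;-1 0 0 .022 0;-1 0 0 .022 0;-1 0 0 .022 0;-1 0 0 .022 0;-1 0 0 .022 0';python3 -m pendant '-1 0 0 .022 0;-1 0 0 .022 0;-1 0 0 .018 0;-1 0 0 .01 0;-1 0 0 0 0;-1 0 0 0 0;-1 0 0 0 0;-1 0 0 0 0'; python3 look.py w9 250 150 430 300 4; python3 - <<'E'
from h import *
p,d=capture("scene");crop(p[:,:,::-1],220,130,470,330,3,"pics/s9.png")
E
```

```text
t: 11.75
ee_pos: [0.5163, 0.0184, 0.3058]
orientation: [-3.142, -0.0, -0.265]
ft_force: [0.4, -1.0, -2.1]
grip_width: 0.205
t: 12.55
ee_pos: [0.516, 0.0185, 0.347]
orientation: [3.141, 0.001, -0.265]
ft_force: [-0.3, 0.8, -1.6]
grip_width: 0.202
[0.51604196 0.01845202 0.34704389] [ 3.14127535e+00  1.23117760e-03 -2.65067933e-01]
shankfoot [0.51588877 0.01845398 0.22654399] [325.17135677 240.901781  ]
seat [0.52119413 0.01701316 0.22453722] [333.7380517  239.93878679]
tip [0.52602586 0.0157032  0.22953106] [341.8496833  242.34737426]
should [0.5159981  0.01845258 0.31254392] [325.46589234 301.78868049]
```

View pics/w9c.png

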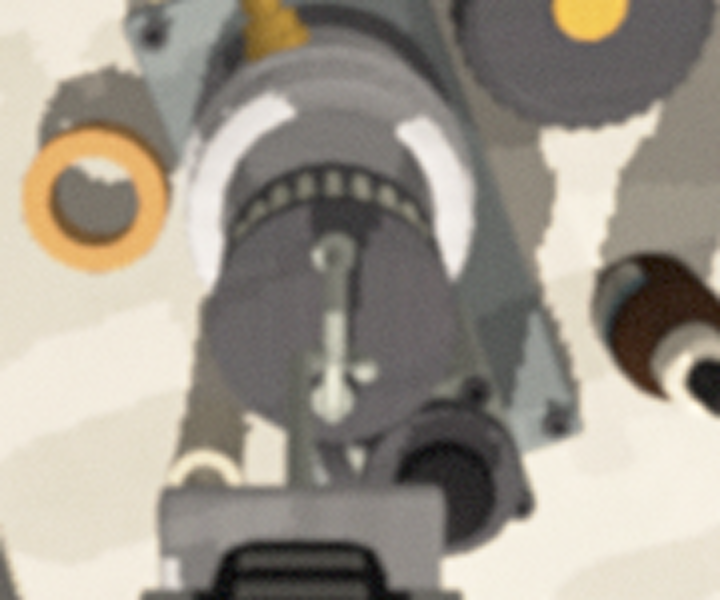

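View pics/s9.png

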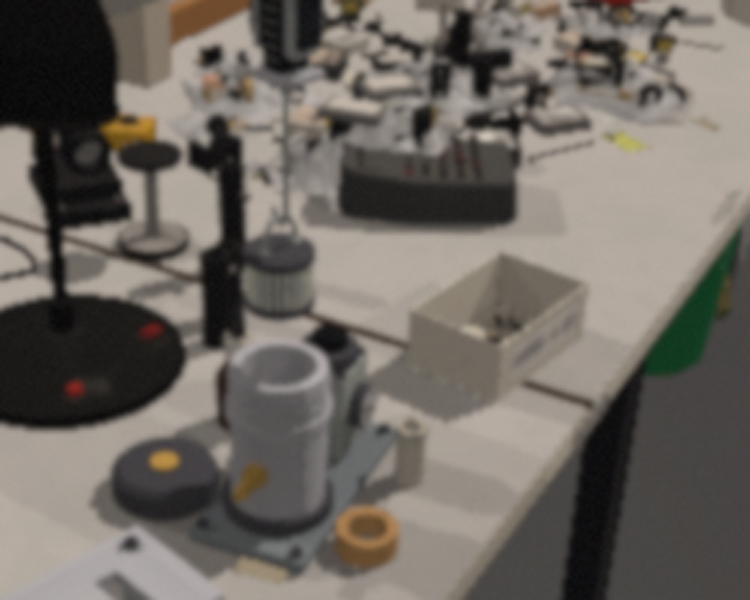

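```bash
python3 -m pendant '-1 -.0015 -.01 0 0;-1 -.003 -.02 0 0;-1 -.0045 -.03 0 0;-1 -.0053 -.035 0 0;-1 -.0053 -.035 0 0;-1 -.0053 -.035 0 0;-1 -.0053 -.035 0 0;-1 -.0053 -.035 0 0'
python3 -m pendant '-1 -.0053 -.035 0 0;-1 -.0053 -.035 0 0;-1 -.0053 -.035 0 0;-1 -.0045 -.03 0 0;-1 -.0045 -.03 0 0;-1 -.003 -.02 0 0;-1 -.0034 -.0225 0 0;-1 -.0008 -.005 0 0'
python3 -m pendant '-1 0 0 -.02 0;-1 0 0 -.03 0;-1 0 0 -.03 0;-1 0 0 -.03 0;-1 0 0 -.02 0;-1 0 0 0 0;-1 0 0 0 0;-1 0 0 0 0'
python3 look.py w10 220 120 440 300 3;python3 - <<'E'
from h import *
p,d=capture("top");crop(p[:,:,::-1],360,200,500,310,5,"pics/t10.png")
E
```

```text
t: 13.45
ee_pos: [0.4945, -0.1243, 0.3477]
orientation: [3.141, -0.0, -0.266]
ft_force: [0.8, 0.1, -2.7]
grip_width: 0.205
t: 14.25
ee_pos: [0.4754, -0.2514, 0.3477]
orientation: [3.141, -0.0, -0.266]
ft_force: [-0.6, -0.3, -2.8]
grip_width: 0.206
t: 15.05
ee_pos: [0.4764, -0.2502, 0.2705]
orientation: [3.141, -0.001, -0.265]
ft_force: [-0.4, 0.0, -2.7]
grip_width: 0.204
[ 0.47635738 -0.25018624  0.27053195] [ 3.14126911e+00 -1.48830299e-03 -2.64833963e-01]
shankfoot [ 0.47652027 -0.25027081  0.15003209] [325.19901543 240.9332019 ]
seat [ 0.48183121 -0.25171183  0.14804028] [333.76567267 239.97004149]
tip [ 0.48665013 -0.25301707  0.15304771] [341.87777135 242.37906538]
should [ 0.47640402 -0.25021045  0.23603199] [325.50253332 301.83151412]
```

View pics/w10.png

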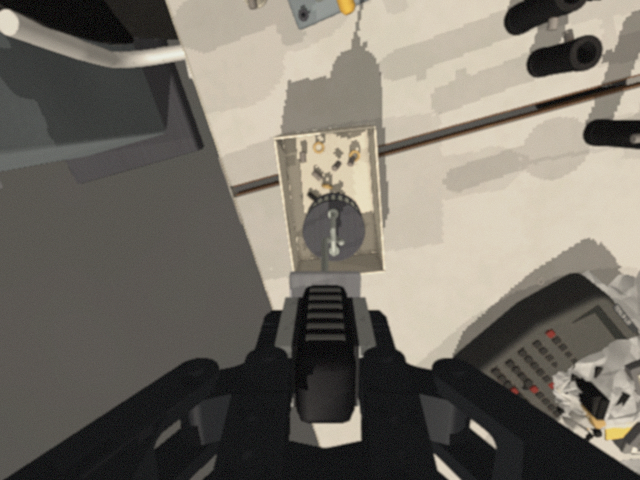

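View pics/t10.png

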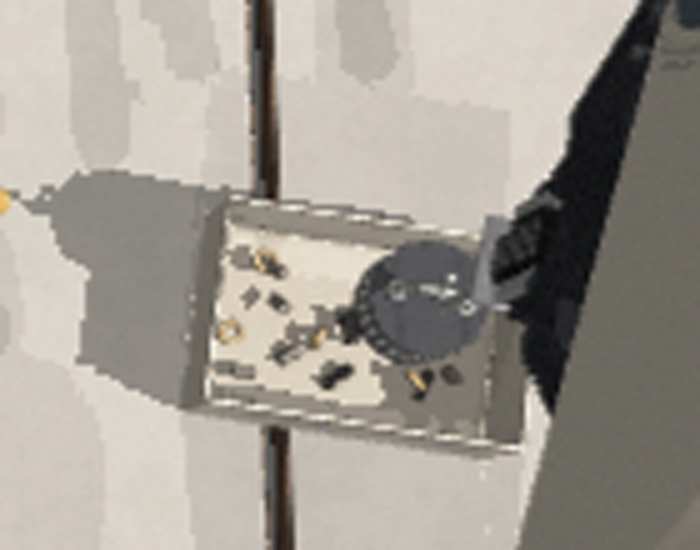

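```bash
python3 - <<'E'
from h import *
import pickle;s,c=pickle.load(open("w10.pkl","rb"))
pts=[deproj(c,*p,z=.052) for p in [(276,138),(377,127),(383,270),(293,272)]]
print(pts,np.mean(pts,0))
print("top-derived bail at seat; cart px", proj(camera_params("top"),[.4818,-.2517,.126]))
E
```

```text
[array([ 0.45274433, -0.1840358 ,  0.052     ]), array([ 0.53516143, -0.19739178,  0.052     ]), array([ 0.51221309, -0.32173488,  0.052     ]), array([ 0.43222721, -0.3019484 ,  0.052     ])] [ 0.48308652 -0.25127771  0.052     ]
top-derived bail at seat; cart px [443.56809227 258.69246451]
```

```bash
python3 -m pendant '-1 0 0 -.02 0;-1 0 0 -.025 0;-1 0 0 -.025 0;-1 0 0 -.025 0;-1 0 0 -.02 0;-1 0 0 -.01 0;-1 0 0 -.005 0;-1 0 0 0 0'
python3 -m pendant '-1 0 0 -.004 0;-1 0 0 -.004 0;-1 0 0 -.004 0;-1 0 0 -.004 0;-1 0 0 -.004 0;-1 0 0 -.006 0;-1 0 0 0 0;-1 0 0 0 0'
python3 look.py w11 270 150 420 300 5
```

```text
t: 15.95
ee_pos: [0.4758, -0.2501, 0.1915]
orientation: [-3.142, 0.0, -0.265]
ft_force: [-1.0, 0.1, -2.1]
grip_width: 0.203
t: 16.75
ee_pos: [0.4757, -0.25, 0.176]
orientation: [-3.142, 0.0, -0.265]
ft_force: [0.9, 0.6, -0.8]
grip_width: 0.206
[ 0.47574398 -0.25002787  0.17599619] [-3.14153678e+00  2.45124177e-04 -2.65081775e-01]
shankfoot [ 0.47571724 -0.25001364  0.05549619] [325.22206908 240.92798343]
seat [ 0.48102469 -0.25145434  0.05349484] [333.78932364 239.96509539]
tip [ 0.48585115 -0.25276487  0.05849362] [341.90223051 242.37444363]
should [ 0.47573633 -0.2500238   0.14149619] [325.5294592  301.82972517]
```

View pics/w11c.png

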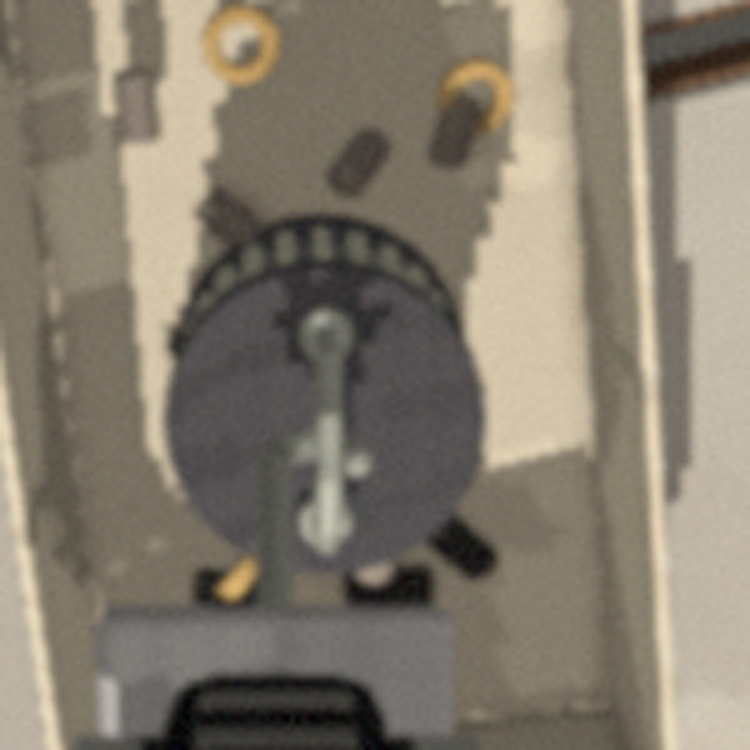

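```bash
python3 -m pendant '-1 0 0 -.0033 0;-1 0 0 0 0;-1 0 0 0 0;-1 -.0075 .002 0 0;-1 -.0075 .002 0 0;-1 -.0075 .002 0 0;-1 0 0 0 0;-1 0 0 0 0'
python3 look.py w12 270 150 420 300 5
```

```text
t: 17.6
ee_pos: [0.4622, -0.2465, 0.1742]
orientation: [3.142, -0.0, -0.265]
ft_force: [0.8, -0.2, -1.3]
grip_width: 0.201
[ 0.46215813 -0.24647772  0.17422797] [ 3.14156855e+00 -1.60913990e-04 -2.65258359e-01]
shankfoot [ 0.46217608 -0.24648561  0.05372797] [325.12161501 240.9260767 ]
seat [ 0.46748401 -0.24792761  0.05172886] [333.68819188 239.96320562]
tip [ 0.47230839 -0.24923808  0.05672966] [341.79898612 242.37244374]
should [ 0.46216327 -0.24647998  0.13972797] [325.4034564  301.82184103]
```

View pics/w12c.png

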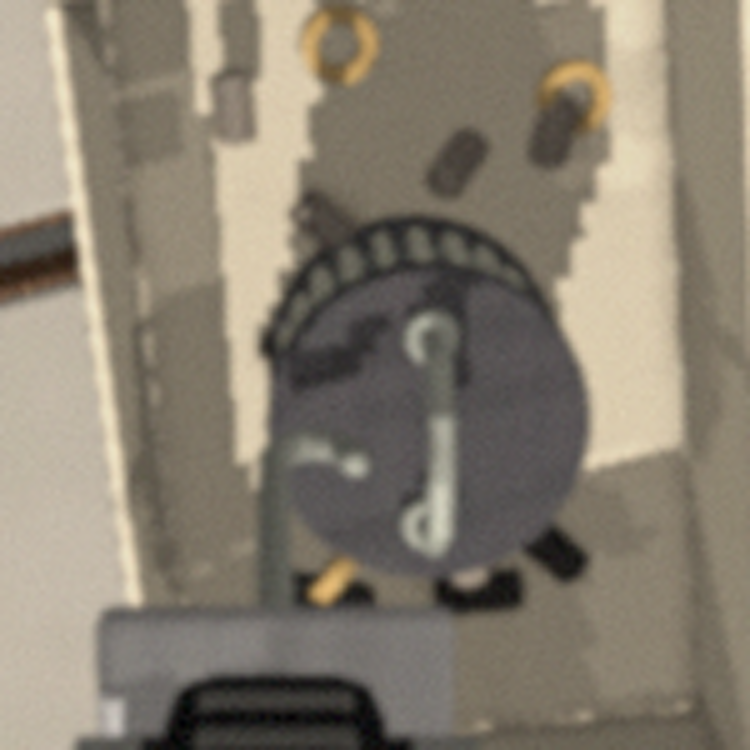

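```bash
python3 -m pendant '-1 0 0 .012 0;-1 0 0 .025 0;-1 0 0 .04 0;-1 0 0 .05 0;-1 0 0 .05 0;-1 0 0 .03 0;-1 .01 .03 0 0;-1 .0161 .05 0 0'
python3 -m pendant '-1 .02 .058 0 0;-1 .02 .058 0 0;-1 .02 .058 0 0;-1 .02 .053 0 0;-1 0 0 -.03 0;-1 0 0 -.03 0;-1 0 0 0 0;-1 0 0 0 0'
python3 look.py w13 270 170 420 300 5;python3 - <<'E'
from h import *
p,d=capture("top");crop(p[:,:,::-1],360,200,500,310,5,"pics/t13.png")
E
```

```text
t: 18.45
ee_pos: [0.4784, -0.1992, 0.2999]
orientation: [3.141, -0.003, -0.267]
ft_force: [-0.9, 0.5, -0.9]
grip_width: 0.203
t: 19.25
ee_pos: [0.526, -0.0623, 0.2628]
orientation: [3.142, 0.0, -0.265]
ft_force: [0.4, -0.6, -0.4]
grip_width: 0.203
[ 0.52602514 -0.06229536  0.26275514] [ 3.14157949e+00  2.63719704e-04 -2.65119558e-01]
shankfoot [ 0.52599405 -0.06228856  0.14225515] [325.17431173 240.92513657]
seat [ 0.53130138 -0.06372958  0.1402537 ] [333.74042436 239.96218441]
tip [ 0.53612797 -0.06503999  0.14525238] [341.85176045 242.37113   ]
should [ 0.52601624 -0.06229341  0.22825515] [325.47398634 301.8163268 ]
```

View pics/w13c.png

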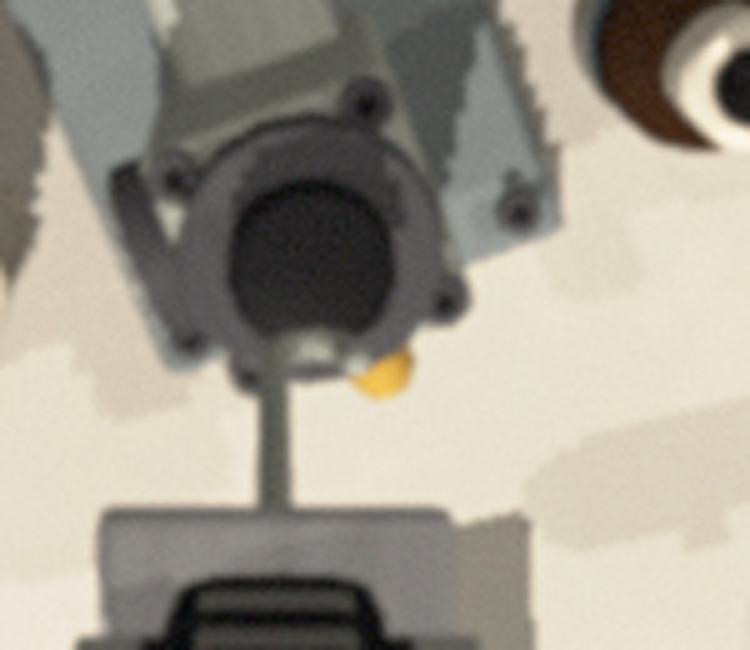

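View pics/t13.png

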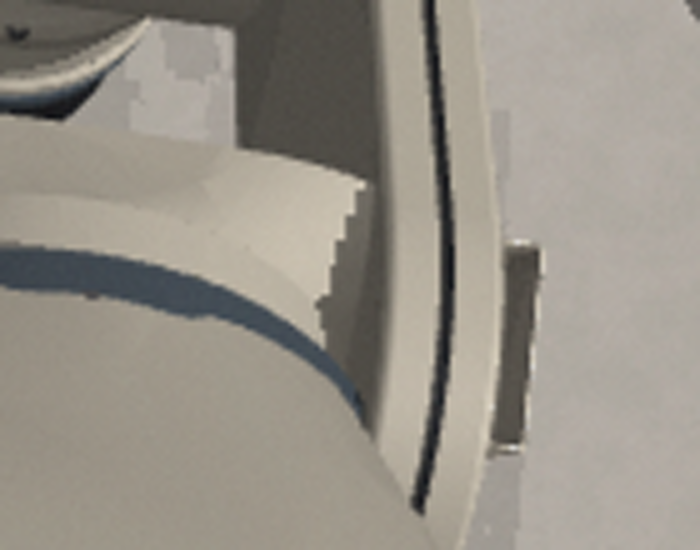

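```bash
python3 - <<'E'
from h import *
import pickle;s,c=pickle.load(open("w13.pkl","rb"))
print(deproj(c,332,222,z=.1), np.linalg.norm(deproj(c,332-16.4,222,z=.1)-deproj(c,332+16.4,222,z=.1)))
E
```

```text
[ 0.53116467 -0.06262982  0.1       ] 0.024153674325882075
```

```bash
python3 -m pendant '-1 0 0 -.02 0;-1 0 0 -.02 0;-1 0 0 -.014 0;-1 0 0 0 0;-1 0 0 0 0;-1 0 0 0 0;-1 0 0 0 0;-1 0 0 0 0'
python3 look.py w14 270 170 420 300 5
```

```text
t: 20.15
ee_pos: [0.5261, -0.0623, 0.2302]
orientation: [-3.141, -0.001, -0.265]
ft_force: [-0.4, 0.2, -1.2]
grip_width: 0.203
[ 0.52611716 -0.06225117  0.23022616] [-3.14149774e+00 -5.66770781e-04 -2.65045480e-01]
shankfoot [ 0.52618607 -0.06225802  0.10972618] [325.16329125 240.90574633]
seat [ 0.53149516 -0.06369888  0.10772929] [333.73044125 239.94273351]
tip [ 0.5363177  -0.06500836  0.11273213] [341.84242659 242.35151033]
should [ 0.52613689 -0.06225313  0.19572616] [325.45621347 301.79797566]
```

View pics/w14c.png

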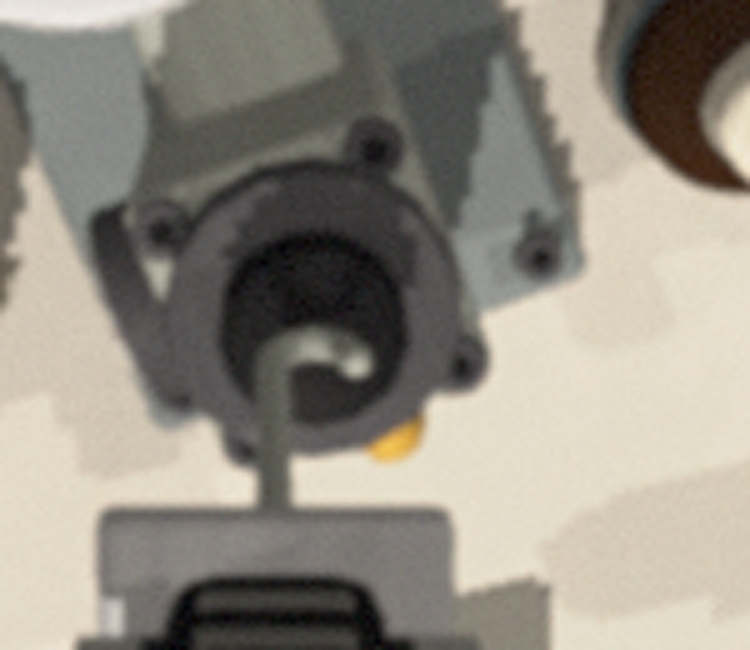

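```bash
python3 -m pendant '-1 0 0 -.005 0;-1 0 0 -.005 0;-1 0 0 -.005 0;-1 0 0 0 0;-1 0 0 0 0;-1 0 0 0 0;-1 0 0 0 0;-1 0 0 0 0'
```

```text
t: 21.0
ee_pos: [0.5265, -0.0623, 0.2218]
orientation: [-3.141, -0.001, -0.265]
ft_force: [-0.8, -0.5, 9.4]
grip_width: 0.204
```

```bash
python3 -m pendant '-1 0 0 -.001 0;-1 0 0 0 0;-1 0 0 0 0;-1 0 0 0 0;-1 0 0 0 0;-1 0 0 0 0;-1 0 0 0 0;-1 0 0 0 0';python3 -m pendant '-1 0 0 0 0;-1 0 0 0 0;-1 0 0 0 0;-1 0 0 0 0;-1 0 0 0 0;-1 0 0 0 0;-1 0 0 0 0;-1 0 0 0 0'; python3 look.py w15 270 170 420 300 5
python3 -m pendant '-1 0 0 0 0;-1 0 0 0 0;-1 0 0 .01 0;-1 0 0 .02 0;-1 0 0 .03 0;-1 0 0 .04 0;-1 0 0 .02 0;-1 0 0 0 0';  python3 look.py w16 270 170 420 300 5
```

```text
t: 21.8
ee_pos: [0.5266, -0.0623, 0.2216]
orientation: [-3.141, -0.002, -0.265]
ft_force: [-2.5, 0.5, 13.1]
grip_width: 0.204
t: 22.6
ee_pos: [0.5266, -0.0623, 0.2216]
orientation: [-3.141, -0.002, -0.265]
ft_force: [-3.5, 0.2, 13.1]
grip_width: 0.202
[ 0.52659001 -0.06232654  0.2216151 ] [-3.14134219e+00 -1.64239471e-03 -2.65074878e-01]
shankfoot [ 0.52678891 -0.06234926  0.10111527] [325.21571    240.91427871]
seat [ 0.53210011 -0.06379053  0.0991243 ] [333.78222859 239.95141995]
tip [ 0.53691721 -0.06509949  0.10413251] [341.89444192 242.36047238]
should [ 0.52664696 -0.06233304  0.18711515] [325.52376901 301.8074068 ]
t: 23.45
ee_pos: [0.5268, -0.0624, 0.2941]
orientation: [-3.141, -0.003, -0.265]
ft_force: [0.6, 0.7, -0.9]
grip_width: 0.202
[ 0.52678717 -0.06239466  0.29405958] [-3.14119554 -0.00328533 -0.26507886]
shankfoot [ 0.52718176 -0.0624522   0.17356024] [325.17923863 240.95095196]
seat [ 0.53249617 -0.06389407  0.17157832] [333.74546534 239.98795045]
tip [ 0.53730514 -0.0652016   0.17659472] [341.85676165 242.39728948]
should [ 0.52690014 -0.06241114  0.25955977] [325.47596641 301.85060694]
```

View pics/w15c.png

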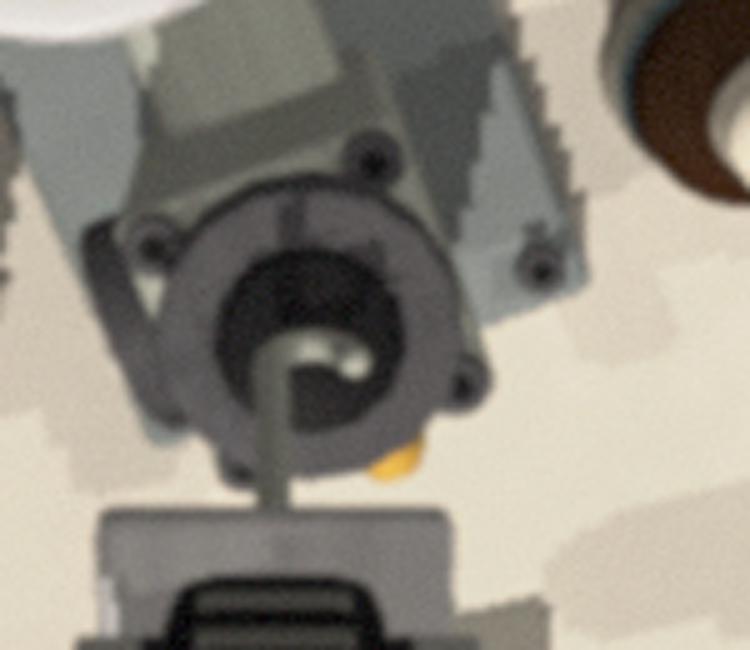

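View pics/w16c.png

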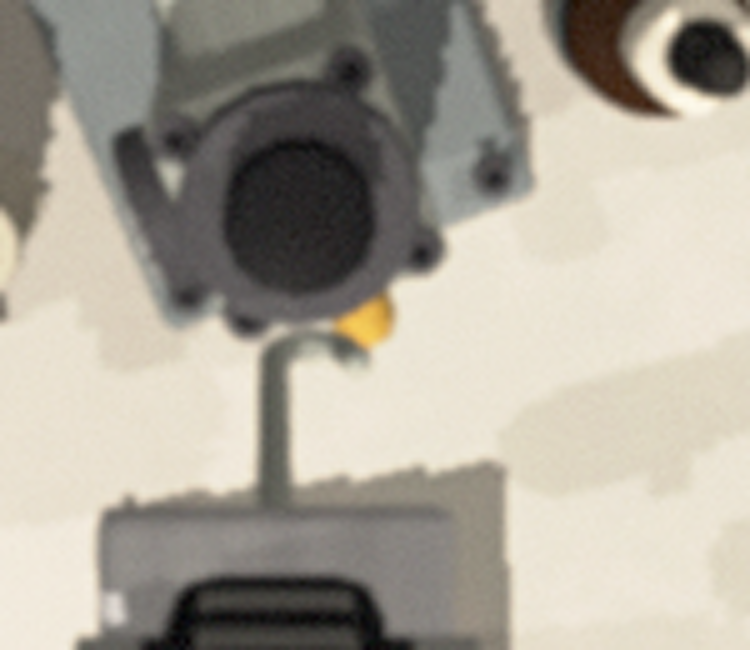

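```bash
python3 -m pendant '-1 -.0114 .04 .0 0;-1 -.0114 .065 0 0;-1 -.0114 .07 0 0;-1 -.0114 .07 0 0;-1 -.0114 .07 0 0;-1 -.0114 .07 0 0;-1 -.0114 .07 0 0;-1 -.0114 .045 0 0'
python3 -m pendant '-1 0 0 0 0;-1 0 0 0 0;-1 0 0 0 0;-1 0 0 0 0;-1 0 0 0 0;-1 0 0 0 0;-1 0 0 0 0;-1 0 0 0 0'; python3 look.py w17 250 170 400 300 5
```

```text
t: 24.3
ee_pos: [0.47, 0.2399, 0.2909]
orientation: [3.141, 0.002, -0.264]
ft_force: [0.2, -0.9, -0.8]
grip_width: 0.202
t: 25.1
ee_pos: [0.4713, 0.2376, 0.2924]
orientation: [-3.141, -0.0, -0.265]
ft_force: [0.1, 0.2, -0.7]
grip_width: 0.205
[0.47129786 0.23756078 0.29239235] [-3.14149757e+00 -9.41560224e-05 -2.65420356e-01]
shankfoot [0.47131181 0.23756886 0.17189235] [325.17970595 240.93444152]
seat [0.47661944 0.23612626 0.16989287] [333.74686856 239.97139138]
tip [0.48144378 0.23481435 0.17489334] [341.85891602 242.38077947]
should [0.47130185 0.23756309 0.25789235] [325.47332444 301.83862471]
```

View pics/w17c.png

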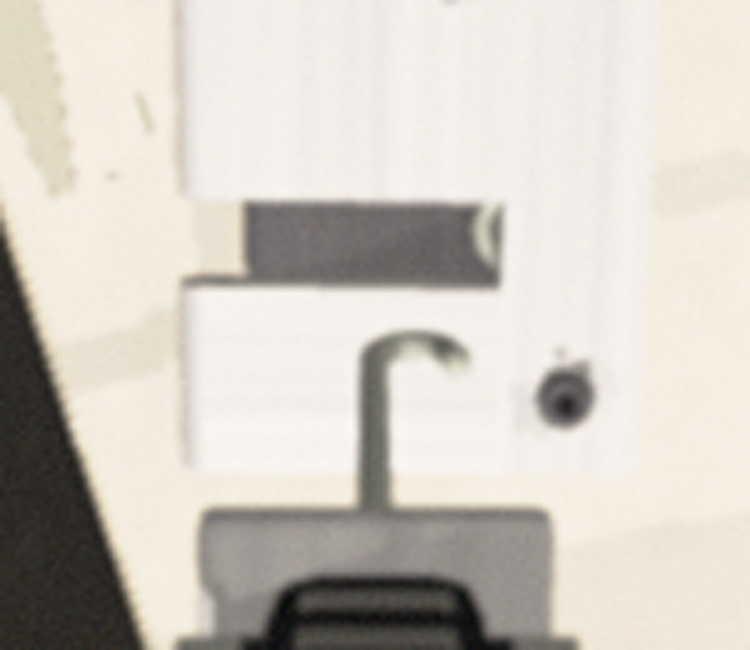

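```bash
python3 -m pendant '-1 0 0 -.02 0;-1 0 0 -.035 0;-1 0 0 -.04 0;-1 0 0 -.04 0;-1 0 0 -.04 0;-1 0 0 -.03 0;-1 0 0 -.018 0;-1 0 0 0 0'
python3 -m pendant '-1 0 0 -.002 0;-1 0 0 -.002 0;-1 0 0 0 0;-1 0 0 0 0;-1 0 0 0 0;-1 0 0 0 0;-1 0 0 0 0;-1 0 0 0 0'
```

```text
t: 25.95
ee_pos: [0.4702, 0.2373, 0.1567]
orientation: [3.139, 0.003, -0.265]
ft_force: [-0.2, 0.1, -0.3]
grip_width: 0.199
t: 26.75
ee_pos: [0.4713, 0.2377, 0.1562]
orientation: [-3.142, -0.0, -0.265]
ft_force: [-0.1, -0.8, -0.6]
grip_width: 0.204
```

```bash
python3 -m pendant '-1 0 0 -.0012 0;-1 0 0 -.0012 0;-1 0 0 0 0;-1 0 0 0 0;-1 0 0 0 0;-1 0 0 0 0;-1 0 0 0 0;-1 0 0 0 0'
```

```text
t: 27.55
ee_pos: [0.4712, 0.2377, 0.1547]
orientation: [3.142, 0.0, -0.265]
ft_force: [0.8, 0.4, -0.7]
grip_width: 0.204
```

```bash
python3 -m pendant '-1 0 0 -.0008 0;-1 0 0 0 0;-1 0 0 0 0;-1 0 0 0 0;-1 0 0 0 0;-1 0 0 0 0;-1 0 0 0 0;-1 0 0 0 0'
```

```text
t: 28.35
ee_pos: [0.4712, 0.2377, 0.1546]
orientation: [-3.142, -0.0, -0.265]
ft_force: [-1.6, -0.9, 5.6]
grip_width: 0.203
```

```bash
python3 -m pendant '-.3 0 0 0 0;-.1 0 0 0 0;.2 0 0 0 0;.6 0 0 0 0;1 0 0 0 0;1 0 0 0 0;1 0 0 0 0;1 0 0 0 0'; python3 -m pendant '1 0 0 .01 0;1 0 0 .03 0;1 0 0 .05 0;1 0 0 .06 0;1 0 0 .06 0;1 0 -.04 .03 0;1 0 -.06 0 0;1 0 -.06 0 0'
python3 -m pendant '1 0 0 0 0;1 0 0 0 0;1 0 0 0 0;1 0 0 0 0;1 0 0 0 0;1 0 0 0 0;1 0 0 0 0;1 0 0 0 0'; python3 look.py w18 220 20 370 160 5
python3 - <<'E'
from h import *
p,d=capture("scene");cv2.imwrite("pics/s18f.png",p[:,:,::-1]);crop(p[:,:,::-1],150,200,430,410,2,"pics/s18.png")
p,d=capture("top");cv2.imwrite("pics/t18.png",p[:,:,::-1])
E
```

```text
t: 29.15
ee_pos: [0.4712, 0.2377, 0.1542]
orientation: [-3.142, -0.0, -0.265]
ft_force: [0.4, -1.0, 0.5]
grip_width: 1.0
t: 29.95
ee_pos: [0.4714, 0.1411, 0.2996]
orientation: [-3.14, -0.002, -0.264]
ft_force: [0.1, 0.3, -0.7]
grip_width: 0.999
t: 30.75
ee_pos: [0.4712, 0.1419, 0.2981]
orientation: [3.142, 0.0, -0.265]
ft_force: [0.1, -0.3, -0.2]
grip_width: 0.999
[0.47119293 0.14191722 0.29813945] [ 3.14152397e+00  1.24379875e-04 -2.64753196e-01]
shankfoot [0.4711763  0.14191316 0.17763945] [325.20476183 240.93676427]
seat [0.47648439 0.1404739  0.17563877] [333.7719014  239.97372362]
tip [0.48131086 0.13916571 0.18063814] [341.88441973 242.38317779]
should [0.47118817 0.14191606 0.26363945] [325.50724599 301.84239406]
```

View pics/w18.png

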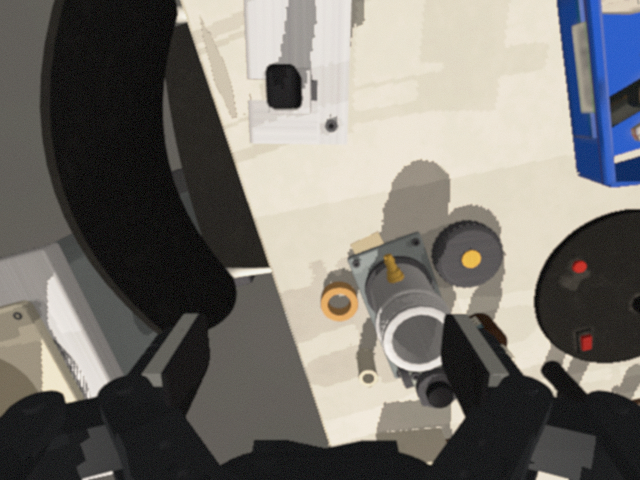

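View pics/s18.png

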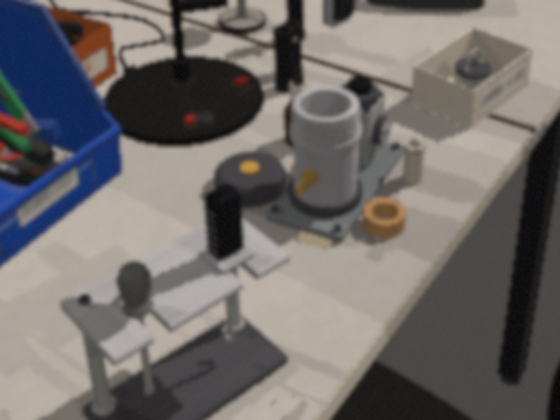

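View pics/t18.png

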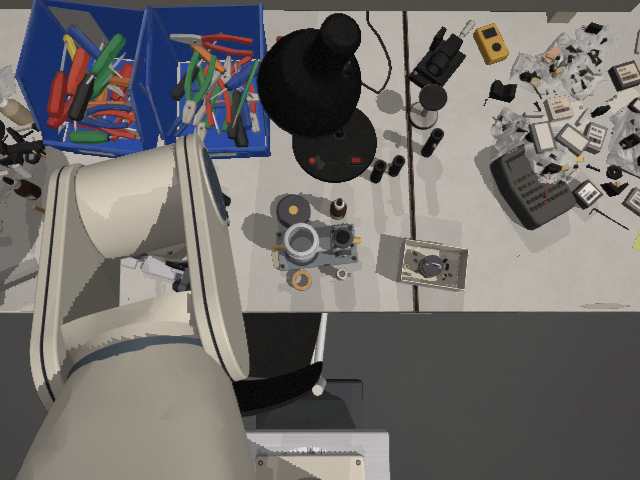

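```bash
python3 - <<'E'
from h import *
a=cv2.imread("pics/top0.png");b=cv2.imread("pics/t18.png")
d=cv2.absdiff(a,b).max(2)
print("bystander diff>60 px", [(n,int((d[v0:v1,u0:u1]>60).sum())) for n,(u0,v0,u1,v1) in dict(filt=(265,190,370,295),box=(385,225,485,300)).items()])
crop(np.hstack([b[185:295,262:372],b[220:300,390:480].copy() if 0 else b[215:325,385:495]]),0,0,220,110,3,"pics/t18c.png")
print(get_state()["joint_velocities"].round(3))
E
```

```text
bystander diff>60 px [('filt', 56), ('box', 554)]
[-0.001 -0.001  0.001 -0.001  0.001  0.001]
```

View pics/t18c.png

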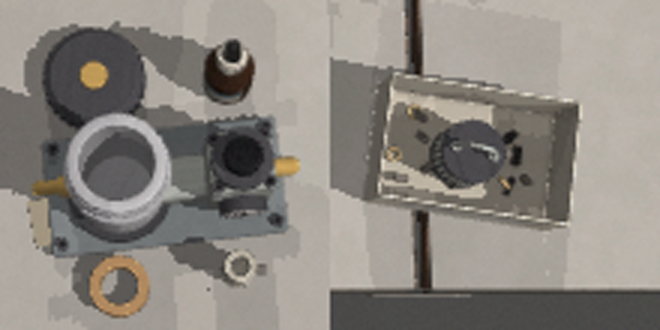

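View pics/w18c.png

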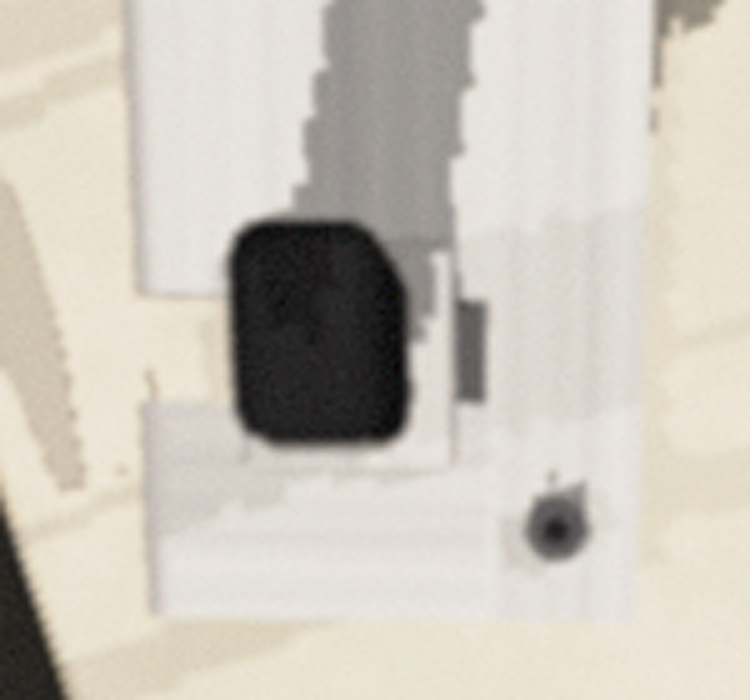

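The bore is empty, the cartridge stands upright near the middle of the box, and the puller sits over its slot as it did at the start. Nothing else has moved.

```bash
python3 -c "
from bench import *
print(close_job())"
```

```text
the job is handed in; nothing more can be done
None
```

The whole job was done in the order asked and handed in at about 31 s of the 72 s allowed; no verdict was reported.

- **Cartridge:** I hooked the spent cartridge by its bail, drew it straight up out of the bore and lowered it into the white card box. I then unhooked it. The last pictures show it standing upright near the middle of the box.
- **Blow-out button:** I pressed it with the foot of the hook at 10–13 N for a little over two seconds, then let it go. Full travel takes 5 N, and pressing harder moved it only another 0.2 mm, so it was fully down. I had no direct reading of its travel.
- **Puller:** It hangs in its slot again with the shoulder on the plate, in the same pose as at the start as far as the pictures show. The gripper is open and clear of everything.
- **Loose things:** In the before and after top views, the screw cap, tape roll, bottle, post and box show no visible movement.

The top and wrist cameras disagreed by 2–3 mm on positions. I worked from the wrist camera near the parts, and every fit went in cleanly. No check failed.

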